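Pack up and weight a book cover for hinge taping

ROBOT

A 7-joint arm with a two-finger parallel gripper is mounted at the origin on the work surface. World frame = base frame: x ahead of the robot, y to its left, z up, the work surface at z = 0. Lengths are in mm, angles in rad, forces in N, time in s.
With the tool pointing down it reaches from about 400 to 875 mm from the base axis. Payload 4.4 kg.
Tool frame: the origin (TCP) lies midway between the tips of the shut fingers; the grasp point (between the pads) lies ctrl.grip_depth behind it (ctrl.grip_depth is the distance from the TCP to the grasp point, in mm); z points along the fingers, y is the line along which they close (so a half turn about z gives the same grasp; the last joint's range is limited). The gripper opens to 85 mm and grips with 20 to 120 N. Pads are 22 mm wide; open, the fingers measure 114 mm over their backs; the gripper's body (76 mm by 85 mm) begins 54 mm behind the grasp point. The pads swing forward as they close: fully open they stand 13 mm farther back than shut.
Start: joints at [-1.298, 0.628, 0.038, 1.517, -0.027, 0.996, -0.02], TCP at [216.007, 613.073, 205.113] pointing down, gripper open.
Joint ranges: [-3.06, 3.06], [-0.37, 2.12], [-1.25, 1.32], [0.18, 2.47], [-1.1, 4.24], [0.23, 1.98], [-2.94, 2.94]. Speed limits (rad/s): [2.57, 2.57, 3.14, 3.14, 3.14, 3.14, 3.14].

INTERFACE

Orientations are given as [roll, pitch, yaw] about the fixed x, y, z axes, in that order (R = Rz(yaw) Ry(pitch) Rx(roll)).
In Python, from cell import ctrl gives the robot as it stands.
- The arm moves only by the tool carry_out, never from a script. Its argument "deltas" is one flat list of numbers, 7 for each row, row after row: the turn, a rotation vector about the tool's x, y, z in degrees, then the shift along the tool's x, y, z in m, then the closure, from -1 (fully open) to 1 (shut). In form: [wx, wy, wz, dx, dy, dz, claw, wx, wy, wz, dx, dy, dz, claw, ...]. A call has 1 to 12 rows; each row shifts and turns the commanded pose from where the row before left it, along the tool's axes as they then stand; what a row does not reach is not made up. A row lasts 1/8 s, in which the tool goes at most 62.5 mm and 10.7 degrees, less where a joint would pass 70% of its speed; a pose out of reach is approached as far as the arm can. A call with a gripper value outside its range is refused whole. The fingers move at their own pace and stop on an object; the grip force is fixed at half the most. Time passes only in rows, so rows that do not move let the fingers close. It gives the time, the measured TCP pose, the force, the opening and the grip force at its end, in the units of the state.
- ctrl.read_state(): the state, without advancing time (a new reading comes with each control period).
- ctrl.get_image(name): name is "scene" or "side" or "wrist"; returns the picture (480x640x3 uint8, red, green, blue); there is no depth.
- ctrl.calibration(name): a dict with "mtx" (3x3 intrinsics, pixels), "R" (3x3) and "t" (3): a world point X has camera coordinates R X + t. Camera axes: x right, y down, z forward; pixel columns grow to the right and rows downward; lengths in mm; the calibration is good to about 2 mm. A picture is of the moment at which its call begins: read the wrist's pose just before it. calibration takes no time and is no camera call; for the wrist camera it gives the pose at the moment of the call.
- ctrl.finish_job(): hands the job in; it is judged then, once.
The state is a dict: "clock": time; "qpos": joint angles; "qd": joint speeds; "tau": joint torques, N m; "eef_pos": TCP position; "tool_rot": TCP orientation; "force": force on the tool from outside, world axes, zero at the start; "torque": the same for the moment, N m; "width": finger opening in mm; "gripper_force": force on a finger pad.
Only numpy, scipy, OpenCV 4.12 (cv2) and the standard library are available. Lean on these libraries where they do the work, as an engineer would, in place of code of your own. Each camera call takes 0.05 s, during which the arm holds its last target. There are 200 camera calls.

TASK

The little sample book needs its loose front cover laid open beside its spine, ready for the hinge tape: the cover's short edge along the spine with a gap of about 12 mm, its sides in line with the book's, and its upper face level with the book's top leaf. Choose two of the four pieces of plywood packing that make up the right height and stack them squarely under the middle of the cover. Then stand the round weight on the middle of the cover and lay the bar weight flat on the middle of the book; do not shift the book, and leave the spare packing and the roll of tape where they lie.

Things in the scene. Friction and masses are not known exactly. Their poses are not given: they have to be found in the camera images.
- book: Sample book lying loose, 40 mm high: blue cloth back cover 100 x 58 x 10 mm, on it white leaves 97 x 54 x 30 mm. Spine: the short end towards the robot, lined with black cloth that turns 18 mm onto the top leaf. Origin on the bench under the middle of the spine edge; x points from there into the book (book's middle at x = +50 mm; the cover goes to negative x), y along the spine, z up.
- cover: The loose front cover: a stiff blue cloth-covered wooden board with a white paper lining on its upper face, 100 mm (its x) by 58 mm (its y), 10 mm thick, the same size as the back cover. It lies flat on the bench with the lining up, as it should also lie at the end; either short edge may go to the spine. Origin at the centre of its underside, z up. 
- packing_wide: Piece of packing 84 mm (its x) by 54 mm (its y), 12 mm thick. A flat rectangular offcut of plywood, used as packing. Origin at the centre of its underside, z up. 
- packing_narrow: Piece of packing 84 mm (its x) by 36 mm (its y), 22 mm thick. A flat rectangular offcut of plywood, used as packing. Origin at the centre of its underside, z up. 
- packing_middle: Piece of packing 70 mm (its x) by 48 mm (its y), 18 mm thick. A flat rectangular offcut of plywood, used as packing. Origin at the centre of its underside, z up. 
- packing_short: Piece of packing 52 mm (its x) by 40 mm (its y), 26 mm thick. A flat rectangular offcut of plywood, used as packing. Origin at the centre of its underside, z up. 
- round_weight: Dark cast-iron weight, upright: a round body 48 mm in diameter and 40 mm high, then a narrow neck, then a round knob 26 mm in diameter from 49 to 63 mm above its underside, 65 mm high in all; 0.45 to 0.7 kg. To be taken by the knob. Origin at the centre of its underside, z up. 
- bar_weight: Bright steel bar used as a weight, 70 mm long (its x), 32 mm wide (its y) and 32 mm high, lying flat; 0.45 to 0.7 kg. Origin at the centre of its underside, z up. 
- tape_roll: Bystander: a roll of brown paper tape lying flat on its side among the pieces, 80 mm in diameter with a 38 mm hole, 19 mm high. Origin at the centre of its underside, z up. 
Mind the look-alikes: they are no part of the job. Leave any red look-alike of the packing_wide alone.

How it is judged:
By the outcome, as a careful person would: the job done as asked, in the order asked, and still so for the second after the job is handed in, with the robot touching nothing.
It also fails if it takes over 125 s, if anything falls off the work surface, if the arm or the gripper's body presses on something with over 40 N, if the wrist force passes 120 N, or if a joint passes its speed limit or range.

## Working session

There is one attempt and no reset: what is moved stays moved. The work goes in short steps, Python scripts to look and compute and a tool call to move; the robot and the scene stay as the last step left them, time stands still between calls to the robot, and variables do not carry over. Pictures are saved under pics/ and viewed, at most 18 in all, crops included, and the job is handed in when it is done.

Besides the shell and the picture viewer there is one more tool, called after "Emit:" by a JSON object that holds its "api" and its "payload", one argument or row to a line. carry_out: Moves the arm, as the interface text tells. Its arguments: {"type":"object","properties":{"deltas":{"type":"array"}},"required":["deltas"]}

```bash
ls; mkdir -p pics
python3 - <<'E'
from cell import ctrl
import cv2
print(ctrl.read_state(), ctrl.grip_depth)
for n in ["scene","side"]:
    im=ctrl.get_image(n); cv2.imwrite(f"pics/{n}0.png",im[:,:,::-1])
    c=ctrl.calibration(n); print(n,c)
E
```

```text
pics
{'clock': 0.0, 'qpos': array([-1.29780812,  0.62935249,  0.03843463,  1.51836408, -0.02699842,
        0.99631655, -0.02002534]), 'qd': array([-1.95224331e-05, -2.95722612e-05, -8.13879014e-04,  1.23232176e-03,
        1.84721092e-03, -2.18203342e-04,  1.03891247e-04]), 'tau': array([-4.20645620e-04, -5.63391173e+01,  1.22575365e+00, -1.93449676e+01,
        1.09218486e-02,  1.05280746e-02, -1.89421803e-05]), 'eef_pos': array([215.76739216, 612.42141804, 204.18615105]), 'tool_rot': array([-3.13967012e+00,  2.28691726e-05,  2.80278600e+00]), 'force': array([ 0.20461484,  1.16256543, -0.62045441]), 'torque': array([-0.02795333,  0.05472809, -0.01015097]), 'gripper_force': 0.0, 'width': 85.6128240800758} 18.700000000000003
scene {'mtx': array([[468.00766942,   0.        , 328.24146624],
       [  0.        , 468.00766942, 242.83663383],
       [  0.        ,   0.        ,   1.        ]]), 'R': array([[-0.604698  ,  0.79642885, -0.00643497],
       [ 0.65596853,  0.49343699, -0.5711613 ],
       [-0.45171408, -0.34960123, -0.82081262]]), 't': array([ 308.73630592, -344.88923248, 1259.06120166])}
side {'mtx': array([[501.6515014 ,   0.        , 319.28492096],
       [  0.        , 501.6515014 , 227.02710817],
       [  0.        ,   0.        ,   1.        ]]), 'R': array([[ 0.83238426, -0.55393222,  0.01719111],
       [-0.40198888, -0.62483376, -0.66931884],
       [ 0.38149886,  0.55021984, -0.74277638]]), 't': array([-460.34724807,  242.11463211,  838.35812088])}
```

View pics/scene0.png

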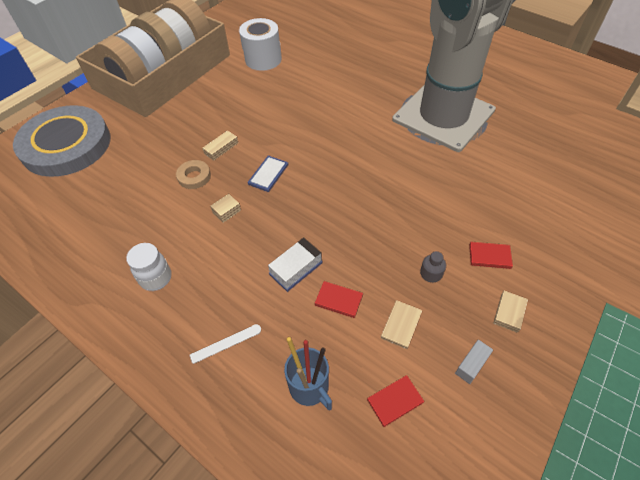

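View pics/side0.png

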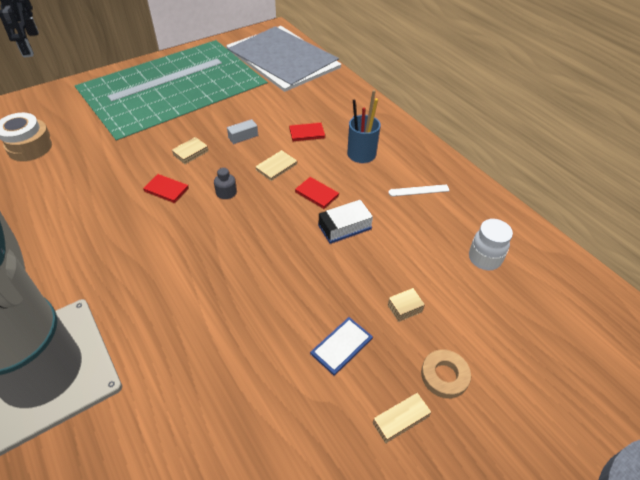

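The scene view shows the book at (296,264), cover (268,173), wide packing (402,324), middle (512,310), narrow (220,144), short (226,208), round weight (433,266), bar (474,361) and tape (193,174). The side view shows the same: book (346,222), cover (342,345), wide (277,165), middle (190,149), round (225,184), bar (243,131). I need 30 mm, so 12 + 18: wide and middle.

```bash
cat > h.py <<'E'
from cell import ctrl
import cv2, numpy as np
def snap(n,tag=None):
    c=ctrl.calibration(n); im=ctrl.get_image(n)
    if tag: cv2.imwrite(f"pics/{tag}.png",im[:,:,::-1])
    return im,c
def ray(c,p):
    p=np.atleast_2d(p).astype(float)
    d=np.c_[p,np.ones(len(p))]@np.linalg.inv(c["mtx"]).T@c["R"]
    return -c["R"].T@c["t"], d/np.linalg.norm(d,axis=1)[:,None]
def onz(c,p,z):
    o,d=ray(c,p); return o+d*((z-o[2])/d[:,2])[:,None]
def tri(c1,p1,c2,p2):
    (a,u),(b,v)=ray(c1,p1),ray(c2,p2); u,v=u[0],v[0]
    s=np.linalg.lstsq(np.c_[u,-v],b-a,rcond=None)[0]
    P,Q=a+s[0]*u,b+s[1]*v
    return (P+Q)/2,np.linalg.norm(P-Q)
def proj(c,X):
    q=c["mtx"]@(c["R"]@np.asarray(X,float)+c["t"]); return q[:2]/q[2]
def mask(im,kind):
    h,s,v=cv2.split(cv2.cvtColor(im,cv2.COLOR_RGB2HSV)); h=h.astype(int)
    m={"wood":(h>13)&(h<32)&(s>35)&(s<150)&(v>150),
       "white":(s<30)&(v>165),"blue":(h>95)&(h<130)&(s>90)&(v<170)&(v>30),
       "dark":(v<75),"grey":(s<45)&(v>90)&(v<235)}[kind]
    return m.astype(np.uint8)*255
def blobs(m,amin=60):
    cs,_=cv2.findContours(m,cv2.RETR_EXTERNAL,cv2.CHAIN_APPROX_NONE)
    return [c for c in cs if cv2.contourArea(c)>amin]
def cen(c):
    M=cv2.moments(c); return np.array([M["m10"],M["m01"]])/M["m00"]
def rectz(c,cnt,z):
    "min-area rectangle of a contour laid on plane z: centre, (long,short), yaw of the long side deg"
    w=onz(c,cnt.reshape(-1,2),z)[:,:2].astype(np.float32)
    b=cv2.boxPoints(cv2.minAreaRect(w)); e=[b[1]-b[0],b[2]-b[1]]
    e.sort(key=np.linalg.norm); L=e[1]
    return b.mean(0).round(1),np.round([np.linalg.norm(L),np.linalg.norm(e[0])],1),round(np.degrees(np.arctan2(L[1],L[0]))%180,1)
E
python3 - <<'E'
from h import *
items=dict(book=("white",(296,262),(350,217)),cover=("white",(268,173),(342,345)),wide=("wood",(402,324),(277,165)),middle=("wood",(512,310),(190,149)),
 narrow=("wood",(220,144),(402,416)),short=("wood",(226,208),(406,303)),round=("dark",(433,266),(225,184)),bar=("grey",(474,361),(243,131)))
I={n:snap(n) for n in("scene","side")}
for k,(m,a,b) in items.items():
    P=[]
    for n,p in(("scene",a),("side",b)):
        bs=blobs(mask(I[n][0],m),30); q=min(bs,key=lambda c:np.linalg.norm(cen(c)-p)); P.append(cen(q))
    X,e=tri(I["scene"][1],P[0],I["side"][1],P[1]); print(k,np.round(P,0).tolist(),X.round(),round(e,1))
c=ctrl.calibration("wrist"); print(c, "cam at",-c["R"].T@c["t"]); snap("wrist","w0")
print(ctrl.read_state()["eef_pos"])
E
```

```text
book [[291.0, 262.0], [349.0, 214.0]] [622.  -8.  37.] 1.8
cover [[267.0, 172.0], [341.0, 344.0]] [ 445. -233.    7.] 2.4
wide [[401.0, 323.0], [276.0, 163.0]] [590. 239.  10.] 3.2
middle [[512.0, 309.0], [189.0, 147.0]] [439. 395.  16.] 2.8
narrow [[219.0, 142.0], [402.0, 415.0]] [ 449. -390.   19.] 2.2
short [[224.0, 204.0], [406.0, 301.0]] [ 589. -233.   24.] 1.2
round [[429.0, 275.0], [223.0, 177.0]] [464. 235.  25.] 23.5
bar [[474.0, 361.0], [242.0, 131.0]] [577. 385.  16.] 2.8
{'mtx': array([[405.29155628,   0.        , 315.6720549 ],
       [  0.        , 405.29155628, 236.02796799],
       [  0.        ,   0.        ,   1.        ]]), 'R': array([[ 3.33424858e-01,  9.42776620e-01, -3.29648523e-04],
       [ 9.04178812e-01, -3.19675192e-01,  2.83316869e-01],
       [ 2.66999140e-01, -9.47629480e-02, -9.59026299e-01]]), 't': array([-649.1485274 ,  -35.50083547,  378.37503533])} cam at [147.51554985 636.50925202 372.71560464]
[215.93129986 612.76942747 204.67638199]
```

View pics/w0.png

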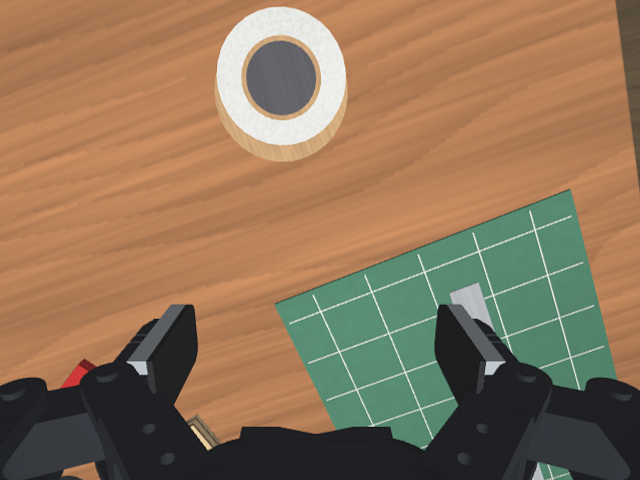

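Wrist view: it mostly sees the white roll and the mat, with fingers at rows 300+. The point under the TCP at bench level lands near (316,197), so hovering works. First I hover over the middle packing.

Emit:
{"api": "carry_out", "payload": {
  "deltas": [0,0,0,-0.047,-0.022,0,-1,0,0,0,-0.047,-0.022,0,-1,0,0,0,-0.047,-0.022,0,-1,0,0,0,-0.047,-0.022,0,-1,0,0,0,-0.047,-0.022,0,-1,0,0,0,-0.047,-0.022,0,-1,0,0,0,0,0,0,-1,0,0,0,0,0,0,-1]
}}

```text
clock: 1.25
eef_pos: [437.6, 395.3, 205.0]
tool_rot: [3.141, -0.001, 2.803]
force: [-0.0, 0.7, -0.4]
width: 85.4
gripper_force: 0.0
```

```bash
cat >> h.py <<'E'
def pose():
    s=ctrl.read_state(); return s["eef_pos"],np.degrees(s["tool_rot"])
def obj(im,c,kind,z,near=None,amin=300):
    "rectangles of the blobs of one colour, laid on plane z (near: only the blob nearest this xy)"
    R=[(rectz(c,b,z),b) for b in blobs(cv2.morphologyEx(mask(im,kind),cv2.MORPH_OPEN,np.ones((3,3))),amin)]
    if near is not None: R=[min(R,key=lambda r:np.linalg.norm(r[0][0]-near))]
    return R
def go(x,y,z,yaw):
    "turn about tool z (deg) first, then tool shift in mm"
    p,r=pose(); d=(r[2]-yaw+180)%360-180; a=np.radians(yaw)
    v=np.array([x,y])-p[:2]
    print("pose",p.round(1),r.round(2),"turn wz",round(d,1),"dx dy dz mm",np.round([v@[np.cos(a),np.sin(a)],v@[np.sin(a),-np.cos(a)],p[2]-z],1))
E
python3 - <<'E'
from h import *
im,c=snap("wrist","w1")
print(pose())
for k,z in(("wood",18),("wood",12)):
    for r,b in obj(im,c,k,z): print(k,z,r,cen(b).round())
E
```

```text
(array([436.94898053, 396.03161303, 205.02688139]), array([ 1.79974419e+02, -6.90067666e-02,  1.60684441e+02]))
wood 18 (array([585.4, 240.6], dtype=float32), array([83.3, 54.5], dtype=float32), np.float32(12.5)) [223. 385.]
wood 18 (array([439.8, 392.7], dtype=float32), array([70.5, 48.1], dtype=float32), np.float32(12.1)) [313. 203.]
wood 12 (array([589.1, 237.6], dtype=float32), array([84.7, 55.4], dtype=float32), np.float32(12.5)) [223. 385.]
wood 12 (array([441. , 392.2], dtype=float32), array([71.7, 48.9], dtype=float32), np.float32(12.1)) [313. 203.]
```

View pics/w1.png

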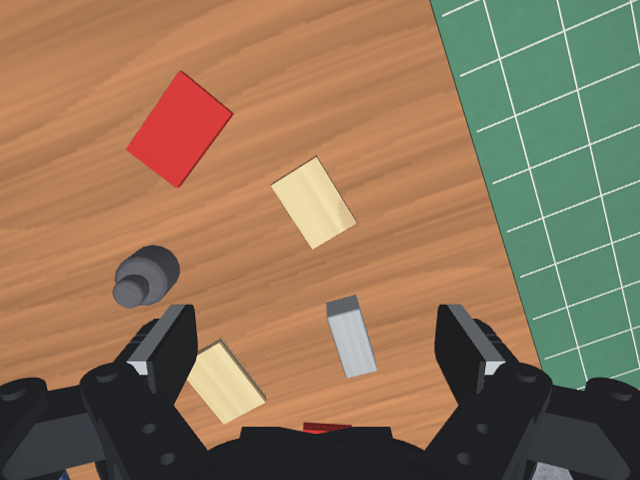

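Wrist view: middle packing at (313,203), wide at (223,385), round weight at (145,275), bar at (350,340). Its top measures 70.5 × 48.1 mm at z = 18, which matches the text. I'll align, descend part way, and check the height from that second view.

Emit:
{"api": "carry_out", "payload": {
  "deltas": [0,0,-10.4,0,0,0,-1,0,0,-10.5,0,0,0,-1,0,0,-10.5,0,0,0,-1,0,0,0,-0.002,-0.004,0.045,-1,0,0,0,0,0,0.04,-1,0,0,0,0,0,0,-1,0,0,0,0,0,0,-1]
}}

```text
clock: 2.17
eef_pos: [440.8, 393.1, 121.4]
tool_rot: [3.14, 0.001, -2.931]
force: [-0.1, -0.0, 0.5]
width: 85.6
gripper_force: 0.0
```

```bash
cat >> h.py <<'E'
def corners(c,cnt,z):
    w=onz(c,cnt.reshape(-1,2),z)[:,:2].astype(np.float32); return cv2.boxPoints(cv2.minAreaRect(w))
def height(c1,b1,c2,b2,z):
    "triangulated height of the face centre from two views (contours laid on a trial plane z)"
    f=lambda c,b:proj(c,np.r_[corners(c,b,z).mean(0),z])
    X,e=tri(c1,f(c1,b1),c2,f(c2,b2)); return X.round(1),round(e,1)
E
python3 - <<'E'
from h import *
im,c=snap("wrist")
r,b=obj(im,c,"wood",18,(440,393))[0]
print(r); go(*r[0],120,float(r[2])+180)
# height: earlier view saved w1, camera pose from pose then
im1=cv2.imread("pics/w1.png")[:,:,::-1]
# camera rig: tool->camera is fixed
from scipy.spatial.transform import Rotation as Ro
p,e=pose(); Rt=Ro.from_euler("xyz",e,degrees=True).as_matrix()
A=c["R"]@Rt; o=Rt.T@(-c["R"].T@c["t"]-p)
R1=Ro.from_euler("xyz",[179.974,-.069,160.684],degrees=True).as_matrix(); p1=np.array([436.95,396.03,205.03])
c1=dict(mtx=c["mtx"],R=A@R1.T); c1["t"]=-c1["R"]@(p1+R1@o)
b1=obj(im1,c1,"wood",18,(440,393))[0][1]
print("height",height(c1,b1,c,b,18),"rig",o.round(1))
bw=obj(im1,c1,"wood",12,(590,238))[0]
E
```

```text
(array([439.8, 392.5], dtype=float32), array([70.1, 48.1], dtype=float32), np.float32(12.3))
pose [441.3 393.2 121.9] [ 1.7989e+02  1.4000e-01 -1.6793e+02] turn wz -0.2 dx dy dz mm [ 1.6 -0.3  1.9]
height (array([440.1, 393.2,  13.8]), np.float64(1.8)) rig [ 7.290e+01 -1.000e-01 -1.678e+02]
```

Emit:
{"api": "carry_out", "payload": {
  "deltas": [0,0,0,0.001,0,0.04,-1,0,0,0,0,0,0.04,-1,0,0,0,0,0,0.037,-1,0,0,0,0,0,0,1,0,0,0,0,0,0,1,0,0,0,0,0,0,1,0,0,0,0,0,0,1,0,0,0,0,0,0,1,0,0,0,0,0,0,1,0,0,0,0,0,0,1]
}}

```text
clock: 3.48
eef_pos: [439.9, 391.1, 3.1]
tool_rot: [-3.142, -0.0, -2.932]
force: [-0.2, 0.2, -0.4]
width: -0.3
gripper_force: 0.0
```

The gripper closed fully (width −0.3), so the grasp missed. I'll look.

Run:
```python
from h import *
im,c=snap("wrist","w2")
s,cs=snap("scene"); i2,c2=snap("side")
a=cv2.resize(s[230:390,400:600],(400,320)); b=cv2.resize(i2[80:240,100:300],(400,320))
cv2.imwrite("pics/m2.png",np.vstack([np.hstack([a,b]),cv2.resize(im,(373,280))[:, :373].repeat(1,0) if 0 else np.pad(cv2.resize(im,(373,280)),((0,0),(0,427),(0,0)))])[:,:,::-1])
print(ctrl.read_state()["width"])
```

```text
-0.345617383814321
```

View pics/m2.png

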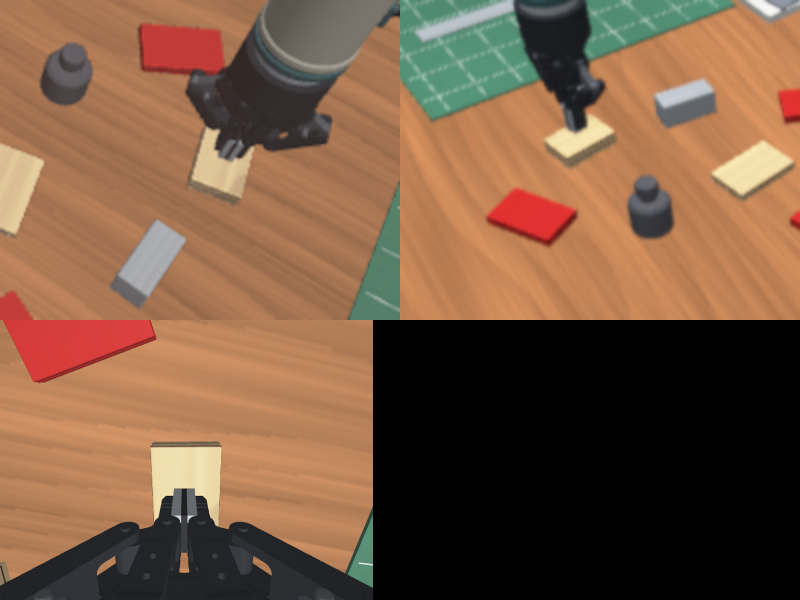

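The fingers appear shut on top of the middle packing: the tips are at about (516,307) in the scene view and (188,145) in the side view. I'll triangulate the tips against the reported TCP.

Run:
```python
from h import *
cs,ci,cw=[ctrl.calibration(n) for n in("scene","side","wrist")]
print("tips",tri(cs,(516,307),ci,(187.5,145)))
p,_=pose(); print("pose",p); 
for z in(3,18,25): print(z,proj(cs,[p[0],p[1],z]).round(1),proj(ci,[p[0],p[1],z]).round(1),proj(cw,[p[0],p[1],z]).round(1))
im=cv2.imread("pics/w2.png")[:,:,::-1]
for z in(14,18,22):
  for r,b in obj(im,cw,"wood",z): print(z,r)
s=ctrl.read_state(); print(s["force"],s["gripper_force"],s["width"])
```

```text
tips (array([436.00827123, 398.04005975,  23.41757828]), np.float64(1.2827074637657863))
pose [439.86326876 391.0929439    3.00973282]
3 [508.2 311.4] [191.4 152.5] [316.  284.8]
18 [510.6 307.9] [190.3 147.7] [316.1 299.2]
25 [511.7 306.2] [189.8 145.4] [316.1 306.9]
14 (array([436.4, 391.6], dtype=float32), array([61.6, 49.1], dtype=float32), np.float32(12.2))
18 (array([434.7, 391.2], dtype=float32), array([60. , 47.8], dtype=float32), np.float32(12.2))
22 (array([433. , 390.8], dtype=float32), array([58.4, 46.6], dtype=float32), np.float32(12.2))
[ 0.67788068  1.05144809 -0.18668071] 0.0 -0.345617383814321
```

View pics/w2.png

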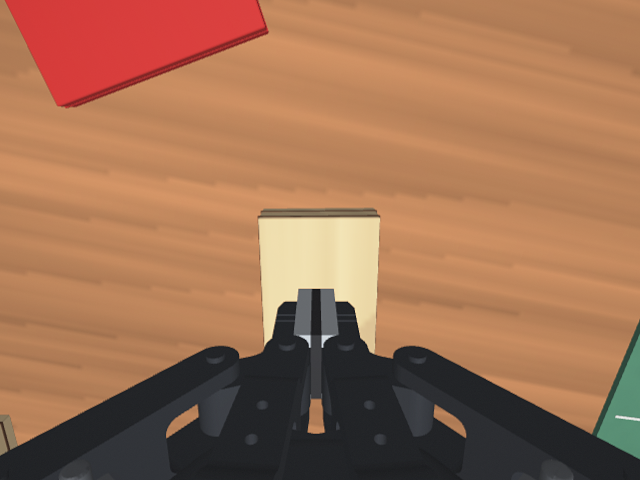

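The pad tips really sit at about z = 23, though the reported TCP z is 3, so the tips are some 20 mm above the reported TCP. The packing has not moved. I'll open, go 17 mm lower and close again.

Emit:
{"api": "carry_out", "payload": {
  "deltas": [0,0,0,0,0,0,-1,0,0,0,0,0,0,-1,0,0,0,0,0,0,-1,0,0,0,0,0,0,-1,0,0,0,0,-0.001,0.008,-1,0,0,0,0,0,0.008,-1,0,0,0,0,0,0,-1,0,0,0,0,0,0,1,0,0,0,0,0,0,1,0,0,0,0,0,0,1,0,0,0,0,0,0,1,0,0,0,0,0,0,1]
}}

```text
clock: 5.12
eef_pos: [440.3, 390.5, -11.9]
tool_rot: [3.141, 0.001, -2.932]
force: [-0.7, -0.7, 5.8]
width: 44.1
gripper_force: 60.2
```

Emit:
{"api": "carry_out", "payload": {
  "deltas": [0,0,0,0,0,0,1,0,0,0,0,0,0,1,0,0,0,0,0,-0.02,1,0,0,0,0,0,-0.04,1,0,0,0,0,0,-0.04,1,0,0,0,0,0,0,1,0,0,0,0,0,0,1]
}}

```text
clock: 6.0
eef_pos: [440.0, 389.9, 87.6]
tool_rot: [3.142, 0.0, -2.932]
force: [0.1, -0.4, -0.9]
width: 43.8
gripper_force: 61.1
```

Run:
```python
from h import *
im,c=snap("wrist"); i2,c2=snap("side"); s,_=snap("scene")
a=cv2.resize(i2[60:210,100:300],(400,300)); b=cv2.resize(s[200:350,420:620],(400,300))
cv2.imwrite("pics/m3.png",np.vstack([np.hstack([a,b]),np.hstack([cv2.resize(im,(400,300)),cv2.resize(im[240:390,215:415],(400,300))])])[:,:,::-1])
s=ctrl.read_state(); print(s["width"],s["force"],s["eef_pos"])
```

```text
43.829655971737274 [ 0.64311537  0.42257642 -0.16743267] [439.43366673 389.49271804  86.1240033 ]
```

View pics/m3.png

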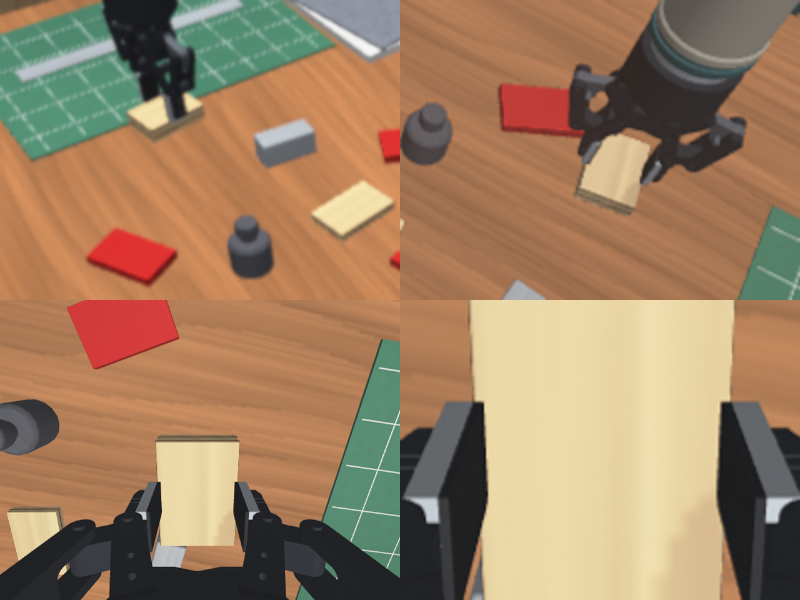

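The middle packing is held flat and centred. Now I carry it up to where I can see the book beside it.

Emit:
{"api": "carry_out", "payload": {
  "deltas": [0,0,0,0,0,-0.055,1,0,0,0,0,0,-0.055,1,0,0,0,-0.0157,-0.0428,0,1,0,0,0,-0.0157,-0.0428,0,1,0,0,0,-0.0157,-0.0428,0,1,0,0,0,-0.0157,-0.0428,0,1,0,0,0,-0.0157,-0.0428,0,1,0,0,0,-0.0157,-0.0428,0,1,0,0,0,-0.0157,-0.0428,0,1,0,0,0,0,0,0,1,0,0,0,0,0,0,1]
}}

```text
clock: 7.52
eef_pos: [609.0, 120.4, 196.0]
tool_rot: [3.141, -0.002, -2.932]
force: [-0.4, 0.9, 0.3]
width: 44.0
gripper_force: 61.4
```

Run:
```python
from h import *
im,c=snap("wrist","w4"); print(pose())
for k,z in(("white",40),("blue",5),("dark",40),("wood",12)):
  for r,b in obj(im,c,k,z,amin=150): print(k,r,cen(b).round())
```

```text
(array([608.84502736, 121.26476715, 196.27076143]), array([ 1.79932796e+02, -1.03782825e-01, -1.67927911e+02]))
white (array([758.8,  18.9], dtype=float32), array([51. , 17.6], dtype=float32), np.float32(154.4)) [173. 343.]
white (array([577.3, 375.6], dtype=float32), array([66.1, 28.5], dtype=float32), np.float32(177.3)) [620. 237.]
white (array([621.4,  -9.3], dtype=float32), array([80. , 53.6], dtype=float32), np.float32(171.6)) [155. 189.]
blue (array([827.3, 186.2], dtype=float32), array([106.1,  44.2], dtype=float32), np.float32(101.8)) [329. 409.]
blue (array([616.8,  19. ], dtype=float32), array([97.7,  3.4], dtype=float32), np.float32(171.5)) [203. 183.]
dark (array([787.5, 193.7], dtype=float32), array([26.9, 13.6], dtype=float32), np.float32(24.9)) [352. 402.]
dark (array([780.2, 161.4], dtype=float32), array([646.8, 206.6], dtype=float32), np.float32(101.8)) [317. 419.]
dark (array([571.1,   0.6], dtype=float32), array([58.9, 21.3], dtype=float32), np.float32(81.6)) [172. 130.]
dark (array([466.1, 203.5], dtype=float32), array([42.4, 23. ], dtype=float32), np.float32(36.4)) [464.  45.]
dark (array([451.9, 221.1], dtype=float32), array([25.6, 12.2], dtype=float32), np.float32(30.0)) [495.  30.]
wood (array([717.2, 143.4], dtype=float32), array([175.8, 121. ], dtype=float32), np.float32(11.9)) [316. 308.]
wood (array([590. , 236.5], dtype=float32), array([84.4, 54. ], dtype=float32), np.float32(12.3)) [448. 206.]
```

View pics/w4.png

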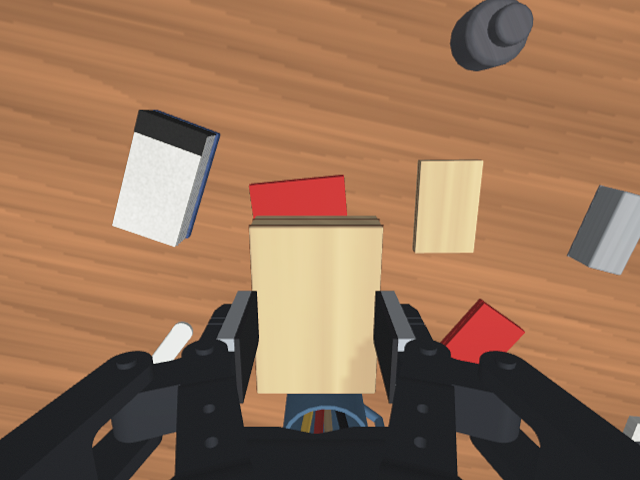

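View: book with black spine band at (175,130) and white leaves at (155,189), the held packing in the middle, and wide at (448,206). The leaves measure 80 × 53.6 at z = 40, as they should, with long axis at −8.4°. Next I compute the target and the held piece's offset.

```bash
cat >> h.py <<'E'
BY=-8.4; BX=np.array([np.cos(np.radians(BY)),np.sin(np.radians(BY))]); BO=np.array([621.4,-9.3])-57.5*BX
T=BO-62*BX   # where the cover's centre goes
def held(im,c,kind,dz):
    "offset of the held piece's centre from the TCP in tool x,y (mm), and its yaw error"
    p,r=pose(); q=obj(im,c,kind,p[2]+dz,p[:2])[0][0]; a=np.radians(r[2]); v=q[0]-p[:2]
    print("held",q,"off tool x,y",round(float(v@[np.cos(a),np.sin(a)]),1),round(float(v@[np.sin(a),-np.cos(a)]),1),"yaw off",round((float(q[2])-r[2]+90)%180-90,1))
E
python3 - <<'E'
from h import *
print(BO.round(1),T.round(1))
im,c=snap("wrist"); held(im,c,"wood",30)
go(*T,100,BY+180)
E
```

```text
[564.5  -0.9] [503.2   8.2]
held (array([608.3, 120.9], dtype=float32), array([68.9, 47.5], dtype=float32), np.float32(12.0)) off tool x,y 0.7 -0.6 yaw off -0.1
pose [608.9 121.6 196.5] [ 1.7994e+02 -8.0000e-02 -1.6788e+02] turn wz 20.5 dx dy dz mm [  88.  -127.7   96.5]
```

Emit:
{"api": "carry_out", "payload": {
  "deltas": [0,0,10.2,0,0,0,1,0,0,10.3,0,0,0,1,0,0,0,0.022,-0.032,0,1,0,0,0,0.022,-0.032,0,1,0,0,0,0.022,-0.032,0,1,0,0,0,0.022,-0.032,0,1,0,0,0,0,0,0.045,1,0,0,0,0,0,0.045,1,0,0,0,0,0,0.045,1,0,0,0,0,0,0.045,1,0,0,0,0,0,0.02,1,0,0,0,0,0,0,1]
}}

```text
clock: 9.12
eef_pos: [502.5, 7.7, -4.1]
tool_rot: [-3.142, -0.003, 2.995]
force: [-0.5, -1.4, 1.0]
width: 44.2
gripper_force: 61.4
```

Run:
```python
from h import *
im,c=snap("wrist"); held(im,c,"wood",30)
go(*T,-11.5,BY+180)
```

```text
held (array([501.5,   7.5], dtype=float32), array([68.4, 47.3], dtype=float32), np.float32(171.5)) off tool x,y 2.0 -0.3 yaw off -0.1
pose [503.5   7.5  -3.1] [ 1.7998e+02 -7.0000e-02  1.7159e+02] turn wz -0.0 dx dy dz mm [0.4 0.6 8.4]
```

Emit:
{"api": "carry_out", "payload": {
  "deltas": [0,0,0,-0.001,0,0.005,1,0,0,0,0,0,0.003,1,0,0,0,0,0,0,-1,0,0,0,0,0,0,-1,0,0,0,0,0,0,-1,0,0,0,0,0,0,-1,0,0,0,0,0,-0.045,-1,0,0,0,0,0,-0.055,-1,0,0,0,0,0,-0.055,-1,0,0,0,0,0,-0.055,-1,0,0,0,0,0,0,-1,0,0,0,0,0,0,-1]
}}

```text
clock: 10.68
eef_pos: [504.3, 6.2, 199.0]
tool_rot: [-3.142, -0.0, 2.993]
force: [-0.3, 0.3, -0.6]
width: 85.2
gripper_force: 0.0
```

Run:
```python
from h import *
im,c=snap("wrist"); print(pose())
for k,z in(("white",40),("wood",18)):
  for r,b in obj(im,c,k,z,amin=400): 
    print(k,r,cen(b).round(),"in book frame",np.round([(r[0]-BO)@BX,(r[0]-BO)@[-BX[1],BX[0]]],1))
go(590,238,205,192.3)
```

```text
(array([503.78907601,   6.13834677, 198.18496737]), array([-1.79974979e+02, -1.23955861e-01,  1.71485532e+02]))
white (array([621.1,  -9.9], dtype=float32), array([79.4, 53.3], dtype=float32), np.float32(171.4)) [318. 334.] in book frame [57.3 -0.6]
white (array([ 444.2, -212.5], dtype=float32), array([80.7, 42.3], dtype=float32), np.float32(11.8)) [ 37. 175.] in book frame [ -88.1 -226.9]
wood (array([ 592.5, -239.5], dtype=float32), array([52.8, 41.6], dtype=float32), np.float32(171.3)) [ 77. 328.] in book frame [  62.5 -232. ]
wood (array([587.2, 232.6], dtype=float32), array([83.3, 53.4], dtype=float32), np.float32(12.2)) [575. 253.] in book frame [-11.7 234.3]
wood (array([504.8,   6.4], dtype=float32), array([69.6, 48.3], dtype=float32), np.float32(171.4)) [316. 202.] in book frame [-60.1  -1.5]
pose [503.8   6.1 198.2] [-1.7997e+02 -1.2000e-01  1.7149e+02] turn wz -20.8 dx dy dz mm [-133.6  208.2   -6.8]
```

The middle packing lies within 2 mm of target and square. Next is the wide piece.

Emit:
{"api": "carry_out", "payload": {
  "deltas": [0,0,-10.4,0,0,0,-1,0,0,-10.4,0,0,0,-1,0,0,0,-0.0268,0.0415,0,-1,0,0,0,-0.0268,0.0415,0,-1,0,0,0,-0.0268,0.0415,0,-1,0,0,0,-0.0268,0.0415,0,-1,0,0,0,-0.0268,0.0415,0,-1,0,0,0,0,0,0.04,-1,0,0,0,0,0,0.04,-1,0,0,0,0,0,0,-1,0,0,0,0,0,0,-1]
}}

```text
clock: 12.1
eef_pos: [591.9, 237.5, 119.3]
tool_rot: [3.141, -0.0, -2.927]
force: [0.5, 0.6, 0.4]
width: 85.0
gripper_force: 0.0
```

Run:
```python
from h import *
im,c=snap("wrist"); r=obj(im,c,"wood",12,(590,237))[0][0]; print(r); go(*r[0],-15,float(r[2])+180)
```

```text
(array([589.6, 236.6], dtype=float32), array([83.8, 54.3], dtype=float32), np.float32(12.3))
pose [592.5 237.8 120.2] [ 1.7997e+02  1.0000e-01 -1.6773e+02] turn wz -0.0 dx dy dz mm [  3.1  -0.5 135.2]
```

Emit:
{"api": "carry_out", "payload": {
  "deltas": [0,0,0,0.002,0,0.045,-1,0,0,0,0,0,0.045,-1,0,0,0,0,0,0.04,-1,0,0,0,0,0,0.01,-1,0,0,0,0,0,0,-1,0,0,0,0,0,0,1,0,0,0,0,0,0,1,0,0,0,0,0,0,1,0,0,0,0,0,0,1,0,0,0,0,0,0,1]
}}

```text
clock: 13.4
eef_pos: [591.0, 237.6, -18.2]
tool_rot: [3.141, 0.003, -2.927]
force: [-1.5, -1.0, 10.5]
width: 49.4
gripper_force: 60.1
```

Emit:
{"api": "carry_out", "payload": {
  "deltas": [0,0,0,0,0,-0.02,1,0,0,0,0,0,-0.04,1,0,0,0,0,0,-0.045,1,0,0,0,0,0,-0.045,1,0,0,10.3,0,0,0,1,0,0,10.3,0,0,0,1,0,0,0,0.0102,-0.0482,0,1,0,0,0,0.0102,-0.0482,0,1,0,0,0,0.0102,-0.0482,0,1,0,0,0,0.0102,-0.0482,0,1,0,0,0,0.0102,-0.0482,0,1,0,0,0,0,0,0,1]
}}

```text
clock: 14.9
eef_pos: [503.0, 1.2, 130.4]
tool_rot: [-3.139, 0.0, 2.989]
force: [0.2, 0.7, 0.1]
width: 48.9
gripper_force: 61.9
```

Emit:
{"api": "carry_out", "payload": {
  "deltas": [0,0,0,0,0,0.045,1,0,0,0,0,0,0.045,1,0,0,0,0,0,0.025,1,0,0,0,0,0,0,1,0,0,0,0,0,0,1]
}}

```text
clock: 15.52
eef_pos: [505.6, 6.6, 15.3]
tool_rot: [3.141, 0.002, 2.997]
force: [1.3, 0.5, -0.6]
width: 48.7
gripper_force: 62.1
```

Run:
```python
from h import *
for i in range(4):
    im,c=snap("wrist"); held(im,c,"wood",30.2)
    go(505.3,6.8,0,BY+180)
```

```text
held (array([503.6,   6.6], dtype=float32), array([82.9, 53.5], dtype=float32), np.float32(171.6)) off tool x,y 2.2 -0.2 yaw off -0.1
pose [505.8   6.5  15.6] [1.7995e+02 1.6000e-01 1.7172e+02] turn wz 0.1 dx dy dz mm [ 0.5  0.2 15.6]
held (array([503.9,   6.4], dtype=float32), array([83.1, 53.6], dtype=float32), np.float32(171.7)) off tool x,y 1.8 -0.2 yaw off -0.0
pose [505.7   6.3  15.6] [1.7996e+02 1.6000e-01 1.7171e+02] turn wz 0.1 dx dy dz mm [ 0.5  0.4 15.6]
held (array([503.9,   6.3], dtype=float32), array([83.2, 53.6], dtype=float32), np.float32(171.7)) off tool x,y 1.6 -0.1 yaw off 0.0
pose [505.5   6.2  15.5] [1.7996e+02 1.5000e-01 1.7169e+02] turn wz 0.1 dx dy dz mm [ 0.3  0.6 15.5]
held (array([503.8,   6.1], dtype=float32), array([83.2, 53.7], dtype=float32), np.float32(171.6)) off tool x,y 1.6 -0.2 yaw off -0.1
pose [505.4   6.1  15.3] [1.7997e+02 1.4000e-01 1.7169e+02] turn wz 0.1 dx dy dz mm [ 0.2  0.7 15.3]
```

Emit:
{"api": "carry_out", "payload": {
  "deltas": [0,0,0,0,0,0.009,1,0,0,0,0,0,0.004,1,0,0,0,0,0,0.002,1,0,0,0,0,0,0,-1,0,0,0,0,0,0,-1,0,0,0,0,0,0,-1,0,0,0,0,0,0,-1,0,0,0,0,0,-0.045,-1,0,0,0,0,0,-0.055,-1,0,0,0,0,0,-0.055,-1,0,0,0,0,0,-0.045,-1,0,0,0,0,0,0,-1]
}}

```text
clock: 17.23
eef_pos: [506.9, 6.0, 202.5]
tool_rot: [3.14, 0.008, 2.996]
force: [-0.5, 0.2, 0.4]
width: 85.3
gripper_force: 0.0
```

Run:
```python
from h import *
for i in range(2):
    im,c=snap("wrist","w5"); print(pose())
for k,z in(("white",40),("wood",30)):
  for r,b in obj(im,c,k,z,amin=400): 
    print(k,r,cen(b).round(),"in book frame",np.round([(r[0]-BO)@BX,(r[0]-BO)@[-BX[1],BX[0]]],1))
```

```text
(array([505.26288378,   5.95559356, 200.47410823]), array([179.96190444,   0.19380587, 171.68072937]))
(array([504.1075761 ,   5.88084186, 199.11460727]), array([-1.79999821e+02,  1.34813714e-02,  1.71685142e+02]))
white (array([621.3,  -9.9], dtype=float32), array([78.8, 53.3], dtype=float32), np.float32(171.6)) [317. 331.] in book frame [57.5 -0.6]
white (array([ 444.2, -212.6], dtype=float32), array([80.8, 42.2], dtype=float32), np.float32(11.8)) [ 37. 171.] in book frame [ -88.1 -227. ]
wood (array([ 587.3, -230.8], dtype=float32), array([51.4, 40.1], dtype=float32), np.float32(171.1)) [ 77. 325.] in book frame [  56.1 -224.1]
wood (array([503.,   6.], dtype=float32), array([83. , 54.3], dtype=float32), np.float32(171.6)) [315. 199.] in book frame [-61.9  -2.2]
```

View pics/w5.png

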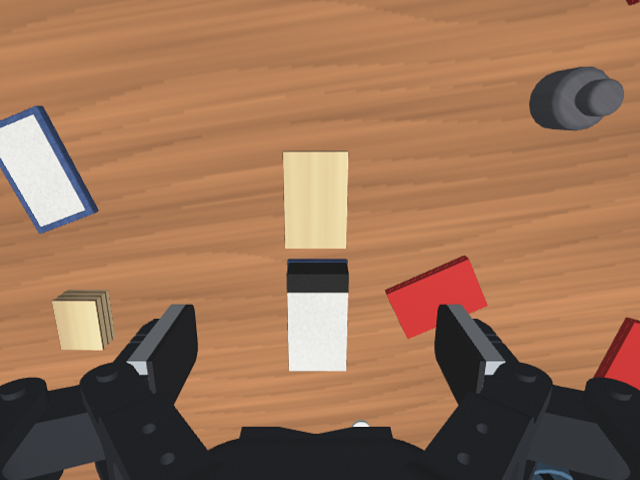

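View: the wide piece at (315,199) is stacked neatly ahead of the spine, with the book at (318,315) in line. The cover is at (40,171). I check the spine edge along the centre column.

Run:
```python
from h import *
im=cv2.imread("pics/w5.png")[:,:,::-1]; print([(v,im[v,317].tolist()) for v in range(256,296,1) if np.abs(im[v,317].astype(int)-im[v-1,317]).max()>12])
_,c=snap("wrist")
print(pose()[0])
for v,z in((259,0),(259,10),(263,10),(263,40),(274,40),(292,40),(370,40)): 
    q=onz(c,(317,v),z)[0]; print(v,z,np.round((q[:2]-BO)@BX,1))
go(445,-233,150,11.8)
```

```text
[(258, [139, 100, 80]), (259, [57, 60, 78]), (260, [39, 51, 77]), (261, [52, 65, 94]), (263, [28, 28, 25]), (292, [111, 111, 108]), (293, [209, 209, 202]), (294, [236, 236, 233])]
[503.45688985   5.90342491 198.26356786]
259 0 -1.6
259 10 -5.2
263 10 -1.2
263 40 -12.3
274 40 -2.2
292 40 14.8
370 40 93.9
pose [503.5   5.9 198.3] [-1.7998e+02 -1.0000e-01  1.7169e+02] turn wz 159.9 dx dy dz mm [-106.1  221.9   48.3]
```

Emit:
{"api": "carry_out", "payload": {
  "deltas": [0,0,-10.0,0,0,0,-1,0,0,-10.1,0,0,0,-1,0,0,0,0.0212,-0.0444,0,-1,0,0,0,0.0212,-0.0444,0,-1,0,0,0,0.0212,-0.0444,0,-1,0,0,0,0.0212,-0.0444,0,-1,0,0,0,0.0212,-0.0444,0,-1,0,0,0,0,0,0.03,-1,0,0,0,0,0,0.03,-1,0,0,0,0,0,0,-1,0,0,0,0,0,0,-1]
}}

```text
clock: 18.75
eef_pos: [446.0, -232.8, 139.0]
tool_rot: [3.141, -0.001, -2.935]
force: [-0.2, -0.8, 0.6]
width: 85.7
gripper_force: 0.0
```

```bash
cat >> h.py <<'E'
_mask=mask
def mask(im,kind):
    if kind!="board": return _mask(im,kind)
    h,s,v=cv2.split(cv2.cvtColor(im,cv2.COLOR_RGB2HSV))
    m=cv2.bitwise_or(_mask(im,"white"),(((h>98)&(h<128)&(s>90)&(v>60))*255).astype(np.uint8))
    return cv2.morphologyEx(m,cv2.MORPH_CLOSE,np.ones((5,5)))
E
python3 - <<'E'
from h import *
for i in range(2): im,c=snap("wrist","w6")
for k in("white","board"): r=obj(im,c,k,10,(445,-233))[0][0]; print(k,r)
go(*r[0],-20,float(r[2])+180)
E
```

```text
white (array([ 445.6, -234.1], dtype=float32), array([87.5, 45.9], dtype=float32), np.float32(11.8))
board (array([ 444.5, -234.2], dtype=float32), array([98. , 56.7], dtype=float32), np.float32(11.8))
pose [ 446.6 -233.1  139.8] [-1.7996e+02  6.0000e-02 -1.6819e+02] turn wz 0.0 dx dy dz mm [  2.3  -0.6 159.8]
```

View pics/w6.png

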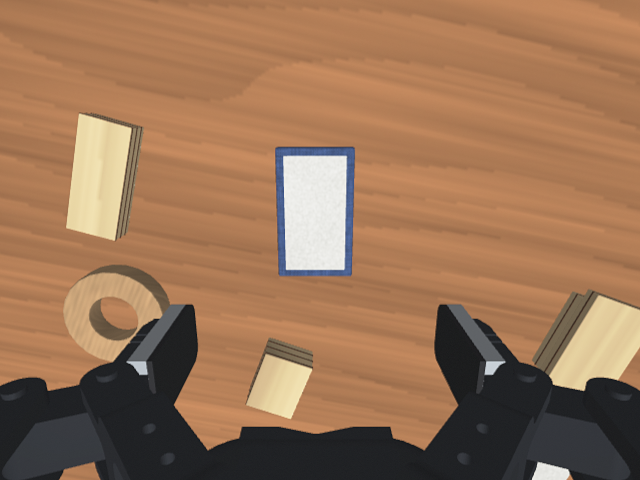

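View: cover square under the TCP at (315,210). The narrow and short pieces and the tape roll are clear of the fingers.

Emit:
{"api": "carry_out", "payload": {
  "deltas": [0,0,0,0.001,0,0.045,-1,0,0,0,0.001,-0.001,0.045,-1,0,0,0,0,0,0.045,-1,0,0,0,0,0,0.024,-1,0,0,0,0,0,0,-1,0,0,0,0,0,0,1,0,0,0,0,0,0,1,0,0,0,0,0,0,1,0,0,0,0,0,0,1,0,0,0,0,0,0,1]
}}

```text
clock: 20.1
eef_pos: [447.6, -236.5, -16.2]
tool_rot: [-3.136, 0.007, -2.936]
force: [-0.6, 2.3, 25.5]
width: -0.0
gripper_force: 12.9
```

Run:
```python
from h import *
for i in range(2): im,c=snap("wrist"); held(im,c,"white",28)
s=ctrl.read_state(); print(s["force"],s["width"],s["eef_pos"])
```

```text
held (array([ 433. , -236.8], dtype=float32), array([63.3, 45.3], dtype=float32), np.float32(11.8)) off tool x,y 14.3 2.7 yaw off 0.0
held (array([ 433. , -236.8], dtype=float32), array([63.3, 45.3], dtype=float32), np.float32(11.8)) off tool x,y 14.3 2.7 yaw off 0.0
[-0.53509333 -1.2022041  24.93030061] -0.21704634704204684 [ 447.57852339 -236.48945856  -16.20179185]
```

The fingers rode over the cover (25 N). I back off, open and re-measure; the grasp must be about 8 mm lower.

Emit:
{"api": "carry_out", "payload": {
  "deltas": [0,0,0,0,0,-0.02,1,0,0,0,0,0,-0.04,-1,0,0,0,0,0,-0.04,-1,0,0,0,0,0,-0.04,-1,0,0,0,0,0,0,-1,0,0,0,0,0,0,-1,0,0,0,0,0,0,-1]
}}

```text
clock: 21.08
eef_pos: [443.4, -234.0, 119.2]
tool_rot: [3.14, -0.002, -2.936]
force: [-0.9, 0.3, 0.0]
width: 85.3
gripper_force: 0.0
```

Run:
```python
from h import *
for i in range(3): im,c=snap("wrist")
for k in("white","board"): r=obj(im,c,k,10,(445,-233))[0][0]; print(k,r)
go(*r[0],-27,float(r[2])+180)
```

```text
white (array([ 445.5, -234.1], dtype=float32), array([87.1, 45.9], dtype=float32), np.float32(11.8))
board (array([ 444.9, -234.1], dtype=float32), array([98. , 56.7], dtype=float32), np.float32(11.8))
pose [ 443.6 -234.1  119.2] [ 1.7993e+02 -9.0000e-02 -1.6821e+02] turn wz -0.0 dx dy dz mm [ -1.3  -0.3 146.2]
```

Emit:
{"api": "carry_out", "payload": {
  "deltas": [0,0,0,-0.001,0,0.045,-1,0,0,0,0,0,0.045,-1,0,0,0,0,0,0.045,-1,0,0,0,0,0,0.011,-1,0,0,0,0,0,0,-1,0,0,0,0,0,0,-1,0,0,0,0,0,0,1,0,0,0,0,0,0,1,0,0,0,0,0,0,1,0,0,0,0,0,0,1]
}}

```text
clock: 22.48
eef_pos: [445.9, -234.7, -24.2]
tool_rot: [-3.14, 0.002, -2.936]
force: [-1.4, 1.5, 13.2]
width: 55.7
gripper_force: 60.8
```

Emit:
{"api": "carry_out", "payload": {
  "deltas": [0,0,0,0,0,-0.02,1,0,0,0,0,0,-0.045,1,0,0,0,0,0,-0.045,1,0,0,0,0,0,-0.045,1,0,0,10.1,0,0,0,1,0,0,10.1,0,0,0,1,0,0,0,-0.0037,0.0413,0,1,0,0,0,-0.0037,0.0413,0,1,0,0,0,-0.0037,0.0413,0,1,0,0,0,-0.0037,0.0413,0,1,0,0,0,-0.0037,0.0413,0,1,0,0,0,-0.0037,0.0413,0,1]
}}

```text
clock: 23.98
eef_pos: [503.6, 9.0, 129.7]
tool_rot: [3.141, 0.001, 2.995]
force: [-0.1, -0.4, -0.4]
width: 55.1
gripper_force: 63.6
```

Emit:
{"api": "carry_out", "payload": {
  "deltas": [0,0,0,0,0,0.045,1,0,0,0,0,0,0.045,1,0,0,0,0,0,0.017,1,0,0,0,0,0,0,1,0,0,0,0,0,0,1,0,0,0,0,0,0,1]
}}

```text
clock: 24.72
eef_pos: [504.3, 7.7, 23.3]
tool_rot: [3.141, 0.002, 2.995]
force: [-0.7, -0.3, -0.1]
width: 55.4
gripper_force: 63.7
```

Run:
```python
from h import *
for i in range(4):
    im,c=snap("wrist","w7"); held(im,c,"white",34); held(im,c,"board",34)
    go(504.2,7.4,6,BY+180)
print(ctrl.read_state()["force"])
```

```text
held (array([503.8,   7.3], dtype=float32), array([87.5, 45.9], dtype=float32), np.float32(171.6)) off tool x,y 0.4 -0.5 yaw off 0.0
held (array([503. ,   7.6], dtype=float32), array([100. ,  56.8], dtype=float32), np.float32(171.6)) off tool x,y 1.2 -0.3 yaw off 0.0
pose [504.2   7.7  23.2] [1.7997e+02 1.2000e-01 1.7158e+02] turn wz -0.0 dx dy dz mm [-0.  -0.3 17.2]
held (array([503.8,   7.4], dtype=float32), array([87.5, 45.9], dtype=float32), np.float32(171.6)) off tool x,y 0.2 -0.3 yaw off 0.0
held (array([502.9,   7.6], dtype=float32), array([100. ,  56.8], dtype=float32), np.float32(171.6)) off tool x,y 1.1 -0.3 yaw off 0.0
pose [504.1   7.7  23. ] [1.7998e+02 1.0000e-01 1.7158e+02] turn wz -0.0 dx dy dz mm [-0.2 -0.3 17. ]
held (array([503.7,   7.3], dtype=float32), array([87.5, 45.9], dtype=float32), np.float32(171.6)) off tool x,y 0.1 -0.4 yaw off 0.0
held (array([502.8,   7.6], dtype=float32), array([100. ,  56.8], dtype=float32), np.float32(171.6)) off tool x,y 1.1 -0.3 yaw off 0.0
pose [503.9   7.7  22.8] [1.7998e+02 8.0000e-02 1.7158e+02] turn wz -0.0 dx dy dz mm [-0.3 -0.2 16.8]
held (array([503.5,   7.3], dtype=float32), array([87.5, 45.9], dtype=float32), np.float32(171.5)) off tool x,y 0.2 -0.4 yaw off -0.1
held (array([502.6,   7.6], dtype=float32), array([100. ,  56.8], dtype=float32), np.float32(171.6)) off tool x,y 1.2 -0.2 yaw off 0.0
pose [503.8   7.7  22.7] [1.7999e+02 6.0000e-02 1.7158e+02] turn wz -0.0 dx dy dz mm [-0.5 -0.2 16.7]
[-0.22646343  1.45553409 -0.20555875]
```

View pics/w7.png

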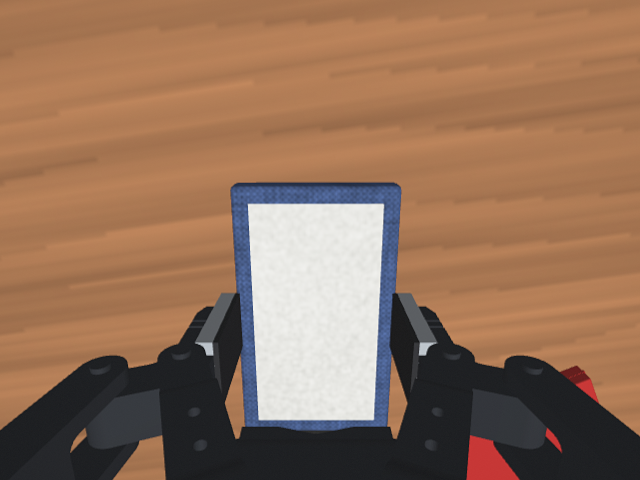

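View: cover held squarely, centred at (316,310). I lower it onto the stack, release, rise and check.

Emit:
{"api": "carry_out", "payload": {
  "deltas": [0,0,0,0,0,0.01,1,0,0,0,0,0,0.004,1,0,0,0,0,0,0.002,1,0,0,0,0,0,0,-1,0,0,0,0,0,0,-1,0,0,0,0,0,0,-1,0,0,0,0,0,0,-1,0,0,0,0,0,-0.045,-1,0,0,0,0,0,-0.055,-1,0,0,0,0,0,-0.055,-1,0,0,0,0,0,-0.04,-1,0,0,0,0,0,0,-1]
}}

```text
clock: 26.42
eef_pos: [505.7, 7.8, 204.3]
tool_rot: [3.14, 0.007, 2.995]
force: [0.6, 0.6, 0.1]
width: 85.4
gripper_force: 0.0
```

Emit:
{"api": "carry_out", "payload": {
  "deltas": [0,0,0,0,0,0,-1,0,0,0,0,0,0,-1]
}}

```text
clock: 26.68
eef_pos: [502.3, 7.6, 199.7]
tool_rot: [-3.141, -0.003, 2.995]
force: [-0.3, 0.2, 0.1]
width: 85.6
gripper_force: 0.0
```

```bash
cat > chk.py <<'E'
from h import *
for i in range(2): im,c=snap("wrist","w8")
lat=np.array([-BX[1],BX[0]])
f=lambda p:np.round([(p-BO)@BX,(p-BO)@lat],1)
print(pose())
for k in("white","board"):
  for r,b in obj(im,c,k,40,amin=1500):
    if np.linalg.norm(r[0]-T)<150: print(k,r,"book frame",f(r[0]))
E
python3 chk.py
python3 - <<'E'
from h import *
im=cv2.imread("pics/w8.png"); i2,_=snap("side"); cv2.imwrite("pics/m8.png",np.hstack([cv2.resize(im[100:400,200:500],(400,400)),cv2.resize(i2[160:260,270:370],(400,400))[:,:,::-1]]))
E
```

```text
(array([502.5811168 ,   7.624834  , 199.86802184]), array([-1.79967908e+02, -1.46683521e-01,  1.71585435e+02]))
white (array([621.5, -10. ], dtype=float32), array([78.8, 53.3], dtype=float32), np.float32(171.5)) book frame [57.7 -0.7]
white (array([502.5,   7.5], dtype=float32), array([87. , 45.9], dtype=float32), np.float32(171.6)) book frame [-62.6  -0.7]
board (array([621.5, -10. ], dtype=float32), array([78.8, 53.3], dtype=float32), np.float32(171.5)) book frame [57.7 -0.7]
board (array([503.5,   7.4], dtype=float32), array([101.5,  56.6], dtype=float32), np.float32(171.6)) book frame [-61.6  -0.7]
```

View pics/m8.png

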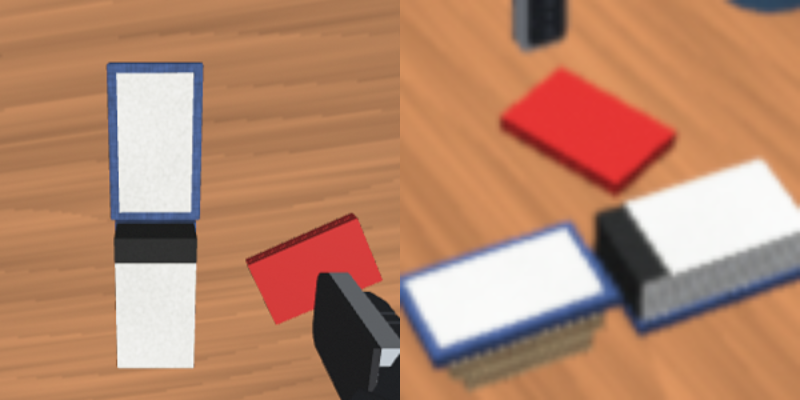

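View: the cover sits level with the book's top leaf, in line with it, gap about 12–13 mm. Now the round weight.

Emit:
{"api": "carry_out", "payload": {
  "deltas": [0,0,0,0.0143,0.0439,0,-1,0,0,0,0.0143,0.0439,0,-1,0,0,0,0.0143,0.0439,0,-1,0,0,0,0.0143,0.0439,0,-1,0,0,0,0.0143,0.0439,0,-1,0,0,0,0,0,0,-1,0,0,0,0,0,0,-1,0,0,0,0,0,0,-1]
}}

```text
clock: 27.82
eef_pos: [465.1, 233.6, 200.8]
tool_rot: [-3.14, -0.0, 2.992]
force: [-0.9, -0.1, -0.3]
width: 85.5
gripper_force: 0.0
```

Run:
```python
from h import *
for i in range(2): im,c=snap("wrist","w9")
print(pose())
cv2.imwrite("pics/c9.png",cv2.resize(im[90:290,190:440],(750,600),interpolation=cv2.INTER_CUBIC)[:,:,::-1])
```

```text
(array([465.13773631, 233.91787622, 201.04695478]), array([-1.79969230e+02, -1.70867451e-03,  1.71456893e+02]))
```

View pics/c9.png

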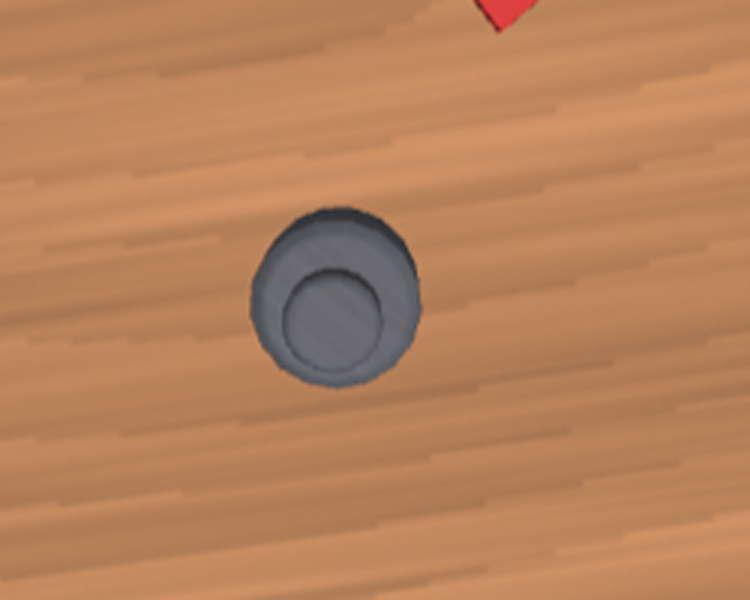

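Crop: knob centre at crop (333,320), image (301,196.7); body-top centre at crop (337,303), image (302.3,191).

Run:
```python
from h import *
c=ctrl.calibration("wrist")
print(onz(c,(301,196.7),64),onz(c,(302.3,191),40), "knob diam px->mm",99/3/405.3*(c_z:=(-c["R"].T@c["t"])[2]-64))
k=onz(c,(301,196.7),64)[0]; b=onz(c,(302.3,191),40)[0]; X=(k+b)/2
go(X[0],X[1],25,171.5)
```

```text
[[450.03859113 224.60418983  64.        ]] [[449.96964197 224.85924456  40.        ]] knob diam px->mm 24.8516848357242
pose [465.1 233.9 201. ] [-179.97   -0.    171.46] turn wz -0.0 dx dy dz mm [ 13.6 -11.3 176. ]
```

Emit:
{"api": "carry_out", "payload": {
  "deltas": [0,0,0,0.0136,-0.0113,0,-1,0,0,0,0,0,0.045,-1,0,0,0,0,0,0.045,-1,0,0,0,0,0,0.045,-1,0,0,0,0,0,0.043,-1,0,0,0,0,0,0,-1,0,0,0,0,0,0,1,0,0,0,0,0,0,1,0,0,0,0,0,0,1,0,0,0,0,0,0,1,0,0,0,0,0,0,1,0,0,0,0,0,0,1]
}}

```text
clock: 29.42
eef_pos: [450.3, 225.6, 24.5]
tool_rot: [3.141, 0.002, 2.994]
force: [-1.2, -2.8, 9.3]
width: 23.0
gripper_force: 58.3
```

Emit:
{"api": "carry_out", "payload": {
  "deltas": [0,0,0,0,0,-0.02,1,0,0,0,0,0,-0.045,1,0,0,0,0,0,-0.04,1,0,0,0,-0.0168,-0.0416,0,1,0,0,0,-0.0168,-0.0416,0,1,0,0,0,-0.0168,-0.0416,0,1,0,0,0,-0.0168,-0.0416,0,1,0,0,0,-0.0168,-0.0416,0,1,0,0,0,0,0,0,1,0,0,0,0,0,0.03,1,0,0,0,0,0,0.02,1,0,0,0,0,0,0,1]
}}

```text
clock: 30.92
eef_pos: [500.1, 8.7, 76.7]
tool_rot: [-3.141, -0.005, 2.996]
force: [-0.4, 0.2, -5.5]
width: 23.3
gripper_force: 60.7
```

Run:
```python
from h import *
for i in range(4): im,c=snap("wrist"); go(503.2,7.4,64.5,171.6)
s=ctrl.read_state(); print(s["force"],s["width"])
```

```text
pose [501.4   8.6  77.7] [-1.7999e+02 -1.2000e-01  1.7163e+02] turn wz 0.0 dx dy dz mm [-2.  -0.9 13.2]
pose [502.2   8.6  78.4] [ 1.7999e+02 -1.0000e-02  1.7163e+02] turn wz 0.0 dx dy dz mm [-1.1 -1.  13.9]
pose [502.7   8.5  78.7] [1.7998e+02 5.0000e-02 1.7162e+02] turn wz 0.0 dx dy dz mm [-0.6 -1.  14.2]
pose [503.    8.4  78.9] [1.7997e+02 9.0000e-02 1.7161e+02] turn wz 0.0 dx dy dz mm [-0.4 -1.  14.4]
[ 0.12219666 -0.71321084 -5.66543604] 23.297649194557405
```

Emit:
{"api": "carry_out", "payload": {
  "deltas": [0,0,0,0,-0.001,0.007,1,0,0,0,0,0,0.003,1,0,0,0,0,0,0.002,1,0,0,0,0,0,0.0015,1,0,0,0,0,0,0,1,0,0,0,0,0,0,1]
}}

```text
clock: 31.88
eef_pos: [502.3, 7.0, 64.8]
tool_rot: [3.142, 0.0, 2.995]
force: [0.1, -0.2, -2.8]
width: 22.9
gripper_force: 61.0
```

Emit:
{"api": "carry_out", "payload": {
  "deltas": [0,0,0,0,0,0.0005,1,0,0,0,0,0,0,-1,0,0,0,0,0,0,-1,0,0,0,0,0,0,-1,0,0,0,0,0,0,-1,0,0,0,0,0,0,-1,0,0,0,0,0,-0.045,-1,0,0,0,0,0,-0.05,-1,0,0,0,0,0,-0.04,-1,0,0,0,0,0,0,-1,0,0,0,0,0,0,-1]
}}

```text
clock: 33.25
eef_pos: [501.5, 7.0, 198.6]
tool_rot: [-3.141, -0.001, 2.995]
force: [-0.4, -0.2, -0.7]
width: 85.5
gripper_force: 0.0
```

```bash
python3 chk.py
python3 - <<'E'
from h import *
im=cv2.imread("pics/w8.png"); i2,_=snap("side"); cv2.imwrite("pics/m10.png",np.hstack([cv2.resize(im[80:380,170:470],(400,400)),cv2.resize(i2[140:260,260:380],(400,400))[:,:,::-1]]))
go(577,385,200,171.6)
for r,b in obj(*snap("scene"),"grey",32,(577,385)): print("bar",r)
E
```

```text
(array([501.12027823,   7.01076109, 197.81431324]), array([-1.79969929e+02, -1.56567084e-01,  1.71588783e+02]))
white (array([621.1,  -9.9], dtype=float32), array([79.6, 53.3], dtype=float32), np.float32(171.5)) book frame [57.3 -0.6]
white (array([478. ,  11.2], dtype=float32), array([46. , 37.9], dtype=float32), np.float32(81.5)) book frame [-87.4  -0.7]
board (array([621.1,  -9.9], dtype=float32), array([79.6, 53.3], dtype=float32), np.float32(171.5)) book frame [57.3 -0.6]
board (array([503.1,   7.5], dtype=float32), array([101. ,  56.8], dtype=float32), np.float32(171.7)) book frame [-62.   -0.7]
pose [501.2   7.  197.8] [-1.7997e+02 -1.6000e-01  1.7159e+02] turn wz -0.0 dx dy dz mm [-19.8 385.   -2.2]
bar (array([585.7, 383.2], dtype=float32), array([82.5, 31.2], dtype=float32), np.float32(177.2))
```

View pics/m10.png

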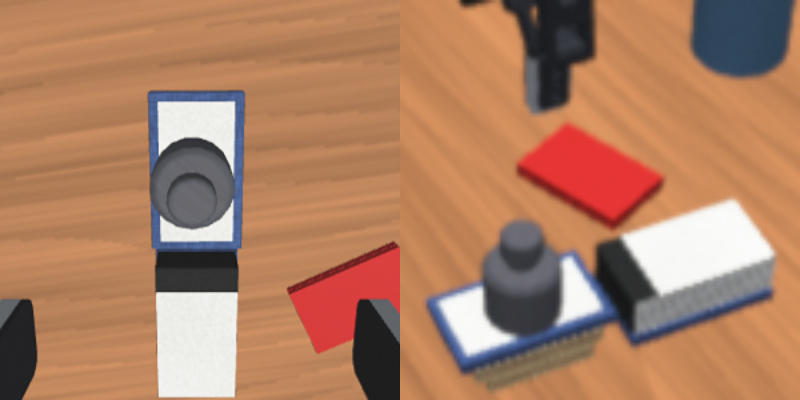

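View: weight upright on the middle of the cover; the cover is undisturbed. Now the bar.

Emit:
{"api": "carry_out", "payload": {
  "deltas": [0,0,0,-0.0022,0.0428,0,-1,0,0,0,-0.0022,0.0428,0,-1,0,0,0,-0.0022,0.0428,0,-1,0,0,0,-0.0022,0.0428,0,-1,0,0,0,-0.0022,0.0428,0,-1,0,0,0,-0.0022,0.0428,0,-1,0,0,0,-0.0022,0.0428,0,-1,0,0,0,-0.0022,0.0428,0,-1,0,0,0,-0.0022,0.0428,0,-1,0,0,0,0,0,0,-1,0,0,0,0,0,0,-1,0,0,0,0,0,0,-1]
}}

```text
clock: 34.95
eef_pos: [578.4, 383.4, 198.7]
tool_rot: [-3.14, -0.0, 2.993]
force: [-0.5, 0.3, -0.8]
width: 85.4
gripper_force: 0.0
```

Run:
```python
from h import *
for i in range(2): im,c=snap("wrist","w11")
h,s,v=cv2.split(cv2.cvtColor(im,cv2.COLOR_RGB2HSV))
q=proj(c,[578,384,32]).astype(int); print("expected px",q,im[q[1],q[0]])
for k,m in(("grey",mask(im,"grey")),("bright",((s<45)&(v>140)).astype(np.uint8)*255)):
    for b in blobs(m,800): 
        r=rectz(c,b,32)
        if np.linalg.norm(r[0]-[578,384])<60: print(k,r,cen(b).round()); X=r
go(*X[0],10,float(X[2]))
```

```text
expected px [316 205] [189 193 195]
grey (array([576.3, 382.8], dtype=float32), array([72. , 31.5], dtype=float32), np.float32(177.2)) [315. 202.]
bright (array([577.8, 382.8], dtype=float32), array([69. , 31.4], dtype=float32), np.float32(177.3)) [315. 204.]
pose [578.5 383.8 199.2] [-1.7996e+02  1.0000e-02  1.7149e+02] turn wz -5.8 dx dy dz mm [  0.7  -1.  189.2]
```

View pics/w11.png

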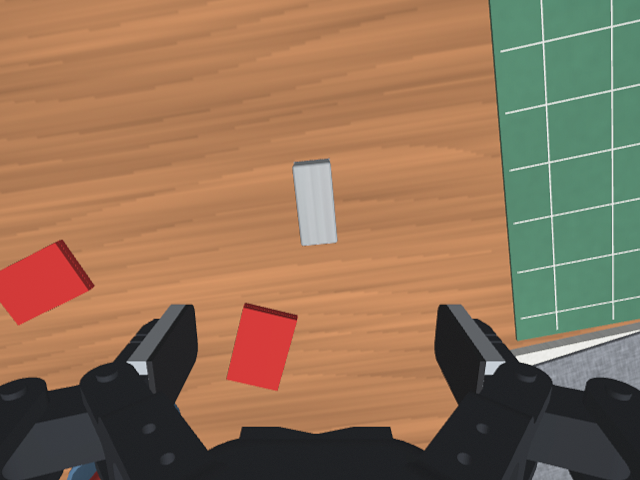

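View: bar at (315,204), fingers' path clear of the red pieces.

Emit:
{"api": "carry_out", "payload": {
  "deltas": [0,0,-5.8,0.0007,-0.001,0,-1,0,0,0,0,0,0.045,-1,0,0,0,0,0,0.045,-1,0,0,0,0,0,0.045,-1,0,0,0,0,0,0.045,-1,0,0,0,0,0,0.031,-1,0,0,0,0,0,0,-1,0,0,0,0,0,0,1,0,0,0,0,0,0,1,0,0,0,0,0,0,1,0,0,0,0,0,0,1,0,0,0,0,0,0,1]
}}

```text
clock: 36.55
eef_pos: [578.4, 384.3, -10.1]
tool_rot: [3.141, 0.002, 3.096]
force: [-0.8, -1.1, 6.6]
width: 30.6
gripper_force: 61.9
```

Emit:
{"api": "carry_out", "payload": {
  "deltas": [0,0,0,0,0,-0.02,1,0,0,0,0,0,-0.045,1,0,0,5.8,0,0,-0.045,1,0,0,0,-0.0104,-0.0426,0,1,0,0,0,-0.0104,-0.0426,0,1,0,0,0,-0.0104,-0.0426,0,1,0,0,0,-0.0104,-0.0426,0,1,0,0,0,-0.0104,-0.0426,0,1,0,0,0,-0.0104,-0.0426,0,1,0,0,0,-0.0104,-0.0426,0,1,0,0,0,-0.0104,-0.0426,0,1,0,0,0,-0.0104,-0.0426,0,1]
}}

```text
clock: 38.05
eef_pos: [613.7, -9.9, 98.9]
tool_rot: [3.141, 0.0, 2.995]
force: [1.0, 0.5, -4.1]
width: 30.3
gripper_force: 60.6
```

Emit:
{"api": "carry_out", "payload": {
  "deltas": [0,0,0,0,0,0,1,0,0,0,0,0,0.035,1,0,0,0,0,0,0.018,1,0,0,0,0,0,0,1,0,0,0,0,0,0,1,0,0,0,0,0,0,1]
}}

```text
clock: 38.8
eef_pos: [614.7, -8.4, 46.2]
tool_rot: [3.141, 0.002, 2.995]
force: [0.2, 0.2, -4.3]
width: 30.4
gripper_force: 60.6
```

Run:
```python
from h import *
for i in range(4): im,c=snap("wrist"); go(614.9,-8.9,29.9,171.6)
s=ctrl.read_state(); print(s["force"],s["width"])
for dz in (42,): held(im,c,"grey",dz)
```

```text
pose [614.6  -8.5  46.1] [1.7999e+02 1.0000e-01 1.7159e+02] turn wz -0.0 dx dy dz mm [-0.4 -0.3 16.2]
pose [614.4  -8.6  46. ] [1.7999e+02 8.0000e-02 1.7159e+02] turn wz -0.0 dx dy dz mm [-0.5 -0.3 16.1]
pose [614.2  -8.6  45.8] [1.7999e+02 6.0000e-02 1.7159e+02] turn wz -0.0 dx dy dz mm [-0.7 -0.1 15.9]
pose [614.1  -8.6  45.6] [1.7999e+02 5.0000e-02 1.7159e+02] turn wz -0.0 dx dy dz mm [-0.8 -0.1 15.7]
[ 0.35285189 -0.05082401 -3.74123426] 30.625636235168535
held (array([609.5,  -8.3], dtype=float32), array([76.2, 51.5], dtype=float32), np.float32(171.5)) off tool x,y 4.6 -0.3 yaw off -0.1
```

Emit:
{"api": "carry_out", "payload": {
  "deltas": [0,0,0,-0.0005,0,0.008,1,0,0,0,0,0,0.004,1,0,0,0,0,0,0.002,1,0,0,0,0,0,0.001,1,0,0,0,0,0,0,1,0,0,0,0,0,0,1]
}}

```text
clock: 39.75
eef_pos: [614.5, -8.7, 30.2]
tool_rot: [3.142, 0.0, 2.995]
force: [-0.5, -0.2, -5.2]
width: 30.3
gripper_force: 60.9
```

Still carrying the weight; down another 1.5 mm.

Emit:
{"api": "carry_out", "payload": {
  "deltas": [0,0,0,0,0,0.001,1,0,0,0,0,0,0.0005,1,0,0,0,0,0,0,1,0,0,0,0,0,0,1]
}}

```text
clock: 40.25
eef_pos: [614.5, -8.7, 29.9]
tool_rot: [3.142, 0.001, 2.995]
force: [-2.3, 0.0, 6.6]
width: 30.5
gripper_force: 62.1
```

Emit:
{"api": "carry_out", "payload": {
  "deltas": [0,0,0,0,0,-0.001,1,0,0,0,0,0,0,-1,0,0,0,0,0,0,-1,0,0,0,0,0,0,-1,0,0,0,0,0,0,-1,0,0,0,0,0,0,-1,0,0,0,0,0,-0.045,-1,0,0,0,0,0,-0.05,-1,0,0,0,0,0,-0.05,-1,0,0,0,0.03,0,-0.04,-1,0,0,0,0.03,0,0,-1,0,0,0,0,0,0,-1]
}}

```text
clock: 41.75
eef_pos: [553.1, 0.4, 215.4]
tool_rot: [-3.142, -0.001, 2.996]
force: [0.6, -0.5, -0.3]
width: 85.6
gripper_force: 0.0
```

```bash
python3 chk.py
python3 - <<'E'
from h import *
im=cv2.imread("pics/w8.png"); i2,_=snap("side"); cv2.imwrite("pics/m12.png",np.hstack([cv2.resize(im[60:360,170:470],(400,400)),cv2.resize(i2[140:260,260:380],(400,400))[:,:,::-1]]))
E
```

```text
(array([ 5.55364355e+02, -2.99800940e-02,  2.14777044e+02]), array([1.79996544e+02, 4.88599508e-02, 1.71587708e+02]))
white (array([623.2, -10.1], dtype=float32), array([82.3, 53.3], dtype=float32), np.float32(171.5)) book frame [59.4 -0.5]
white (array([477. ,  11.4], dtype=float32), array([45.9, 35.4], dtype=float32), np.float32(81.5)) book frame [-88.4  -0.6]
board (array([623.2, -10.1], dtype=float32), array([82.3, 53.3], dtype=float32), np.float32(171.5)) book frame [59.4 -0.5]
board (array([502.4,   7.7], dtype=float32), array([97.4, 56.8], dtype=float32), np.float32(171.7)) book frame [-62.7  -0.6]
```

View pics/m12.png

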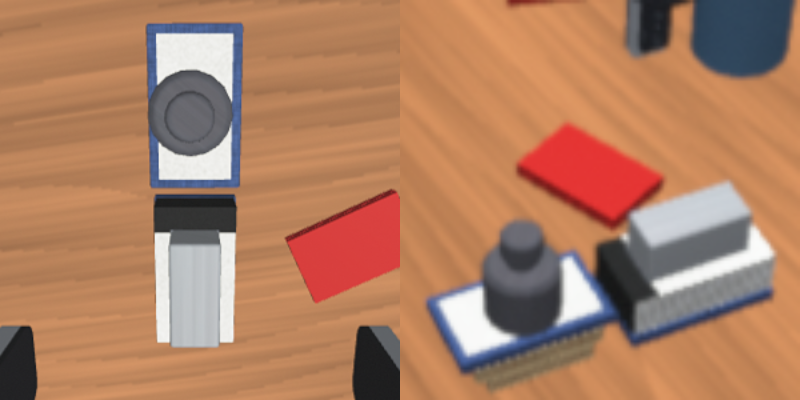

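View: everything is in place. The weight stands about 2–3 mm off the cover's middle, the bar is flat on the middle of the book, and the book is unmoved. I'm handing in.

```bash
python3 -c "
from cell import ctrl
print(ctrl.finish_job())"
```

```text
the job is handed in; nothing more can be done
None
```

The job is handed in at about 42 s: the cover lies on the middle and wide packing, level and in line with the book with a gap of 12–13 mm, the round weight stands 2–3 mm off its centre, and the bar lies on the unmoved book; two grasps closed on nothing, one pressing on the cover with about 25 N without shifting it.

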